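# Load the paste jars and hold the sprung keeper home

### The job

Stand the green and the blue paste jars upright in the two empty cells of the yellow rack, one in each, set down rather than dropped. Then push the rack's sprung keeper arm by its red peg, away from you over the jars until it is wound fully against its stop, and finish while still holding it there with the gripper so that a colleague can pin it: it springs back if let go. Leave the grey jar in its cell, and the amber bottle, tin and pliers where they are.

Things in the scene. Friction and masses are not known exactly. Their poses are not given: they have to be found in the camera images.
- jar_green: glass paste jar with green label and screw lid of the same colour, 36 mm across, 62 mm high, 85 to 170 g; stands upright on the bench at the start; origin at the centre of its underside, z up its axis
- jar_blue: glass paste jar with blue label and screw lid of the same colour, 36 mm across, 62 mm high, 85 to 170 g; stands upright on the bench at the start; origin at the centre of its underside, z up its axis
- jar_grey: glass paste jar with grey label and screw lid of the same colour, 36 mm across, 62 mm high, 85 to 170 g; already standing in cell 1, the cell beside the keeper's pivot; origin at the centre of its underside, z up its axis
- rack: yellow rack fixed to the bench, 54 mm (x) by 154 mm (y), 35 mm high: three square open cells in a row along y, 46 mm inside, 50 mm apart, walls and floor 4 mm. Origin on the bench under the middle cell; yaw up to 0.3 rad. At (0, 105 mm): the keeper's vertical pivot, a post with dark spring housing 40 mm across, top 89 mm up. At (20, -87 mm): steel stop post, 12 by 14 mm, 90 mm high
- cell1 (a point): centre of the floor of the rack cell beside the pivot (4 mm above the bench); taken by the grey jar
- cell2 (a point): centre of the floor of the middle cell, 4 mm above the bench; empty at the start; axes as the rack's
- cell3 (a point): centre of the floor of the cell farthest from the pivot, 4 mm above the bench; empty at the start; axes as the rack's
- keeper (a joint): angle of the keeper, a level dark steel bar 22 mm wide, 195 mm long from its pivot, 76 to 82 mm above the bench (10 mm over seated jars). 0 = resting open, towards the robot, 1.25 rad short of the row; grows counter-clockwise from above to 1.25 = on the stop, lying over the row (rack's -y). A spring drives it back to 0: 0.2 N m at 0, 0.83 N m (5 N at the peg) at the stop
- peg_top (a point): top centre of the red upright peg on the keeper: 14 mm across, standing 50 mm proud of the bar, its top 132 mm above the bench, 160 mm from the pivot axis. With the keeper on the stop it is at (0, -55 mm) in the rack's frame
- amber_bottle: amber glass bottle with black cap, 34 mm across, 85 mm high, standing loose on the bench; bystander; origin at the centre of its underside
- tin: round tin with a red band, 44 mm across, 40 mm high, loose on the bench; bystander; origin at the centre of its underside
- pliers: red-handled steel pliers lying on the bench, 175 mm long, 65 mm over the handles, 14 mm high; bystander; origin under the joint, jaws towards its +x
Mind the look-alikes: they are no part of the job. There is more than one size of the jar_green; the job needs the largest.

How it is judged (in metres and radians):
On the way, in this order (a step that is already met when the one before it is completed fails the run):
1. the green and blue jars stand released and upright, one in each of the two empty cells, with the keeper still open (((horizontal distance between jar_green and cell2 below 0.012 m and horizontal distance between jar_blue and cell3 below 0.012 m) or (horizontal distance between jar_green and cell3 below 0.012 m and horizontal distance between jar_blue and cell2 below 0.012 m)) and angle between each of jar_green, jar_blue's own z axis and vertical below 0.1 rad and z of jar_green in the frame of cell2 between -0.004 and 0.006 m and z of jar_blue in the frame of cell2 between -0.004 and 0.006 m and contact force between the fingers and jar_green below 0.2 N and contact force between the fingers and jar_blue below 0.2 N and linear speed of each of jar_green, jar_blue below 0.03 m/s and value of joint keeper below 0.4 rad), for 0.2 s.
2. the keeper is wound to its stop by the gripper (value of joint keeper above 1.2 rad and contact force between the fingers and keeper above 1 N), for 0.3 s.
At the end, for the whole second after the job is handed in: Green and blue jars upright (0.1 rad), still, released, one each in cells 2 and 3 (12 mm), on the floor; grey jar so in cell 1; keeper at rest within 0.05 rad of its stop, held by the fingers (over 1 N) and no loose object; bystanders within 30 mm of their start (all of step 2 and ((horizontal distance between jar_green and cell2 below 0.012 m and horizontal distance between jar_blue and cell3 below 0.012 m) or (horizontal distance between jar_green and cell3 below 0.012 m and horizontal distance between jar_blue and cell2 below 0.012 m)) and angle between each of jar_green, jar_blue, jar_grey's own z axis and vertical below 0.1 rad and z of jar_green in the frame of cell2 between -0.004 and 0.006 m and z of jar_blue in the frame of cell2 between -0.004 and 0.006 m and contact force between the fingers and jar_green below 0.2 N and contact force between the fingers and jar_blue below 0.2 N and linear speed of each of jar_green, jar_blue below 0.03 m/s and horizontal distance between jar_grey and cell1 below 0.012 m and z of jar_grey in the frame of cell2 between -0.004 and 0.006 m and velocity of joint keeper between -0.1 and 0.1 rad/s and contact force between keeper and jar_green below 0.3 N and contact force between keeper and jar_blue below 0.3 N and contact force between keeper and jar_grey below 0.3 N and contact force between keeper and amber_bottle below 0.3 N and contact force between keeper and tin below 0.3 N and contact force between keeper and pliers below 0.3 N and distance of each of amber_bottle, tin, pliers from where it was at the start of the episode below 0.03 m); the arm keeps its last pose, push and grip.
It fails at once if a jar is dropped (falls freely at over 0.6 m/s) ((linear speed of jar_green above 0.6 m/s and contact force between the fingers and jar_green below 0.05 N) or (linear speed of jar_blue above 0.6 m/s and contact force between the fingers and jar_blue below 0.05 N)).
It fails at once if the amber bottle, tin or pliers is shifted by more than 30 mm or the bottle or tin is knocked over (distance of any of amber_bottle, tin, pliers from where it was at the start of the episode above 0.03 m or angle between any of amber_bottle, tin's own z axis and vertical above 0.5 rad).
It fails at once if the grey jar is taken out of its cell or tipped (horizontal distance between jar_grey and cell1 above 0.02 m or angle between jar_grey's own z axis and vertical above 0.4 rad).
It also fails if it takes over 72 s, if anything falls off the work surface, if the arm or the gripper's body presses on something with over 40 N, if the wrist force passes 120 N, or if a joint passes its speed limit or range.

### The arm

A 6-joint arm with a two-finger parallel gripper is mounted at the origin on the work surface. World frame = base frame: x ahead of the robot, y to its left, z up, the work surface at z = 0. Lengths are in mm, angles in rad, forces in N, time in s.
With the tool pointing down it reaches from about 350 to 925 mm from the base axis. Payload 6.4 kg.
Tool frame: the origin (TCP) lies at the very end of the fingers, on their centre line; the grasp point (between the pads) lies 19 mm behind it (bot.hold_point_z is the distance from the TCP to the grasp point, in mm); z points along the fingers, y is the line along which they close (so a half turn about z gives the same grasp; the last joint's range is limited). The gripper opens to 85 mm and grips with 20 to 120 N. Pads are 22 mm wide; open, the fingers measure 114 mm over their backs; the gripper's body (76 mm by 85 mm) begins 54 mm behind the grasp point. The pads swing forward as they close: fully open they stand 13 mm farther back than shut.
Start: joints at [0.977, 0.245, 1.558, -0, 1.339, -0.174], TCP at [264.924, 593.573, 231.29] pointing down, gripper open.
Joint ranges: [-3.13, 3.13], [-1.02, 2.26], [0.13, 2.54], [-0.95, 4.09], [0.21, 2.88], [-2.74, 2.74]. Speed limits (rad/s): [2.57, 2.57, 3.14, 3.14, 3.14, 3.14].

### API

Orientations are given as a unit quaternion [x, y, z, w].
In Python, from plant import sense, eyes, job, bot gives the robot as it stands.
- The arm moves only by the tool step_arm, never from a script. Its argument "increments" is a list of rows, each an object with "translation": the shift along the tool's x, y, z in mm, a list of three; "turn": the turn, a rotation vector about the tool's x, y, z in rad, a list of three. A call has 1 to 20 rows; each row is the pose to reach, as a shift and turn from the pose commanded when the call began, along the tool's axes at that moment; what a row does not reach only later rows make up. A row lasts 1/8 s, in which the tool goes at most 62.5 mm and 10.7 degrees, less where a joint would pass 70% of its speed; a pose out of reach is approached as far as the arm can. A call with a gripper value outside its range is refused whole. "claw" is the opening, from 0 (shut) to 1 (fully open), set as the call begins (left out, the last holds). The fingers move at their own pace and stop on an object; "newtons" is the grip in N (left out, the last holds). Time passes only in rows, so rows that repeat a pose let the fingers close. It gives the time, the measured TCP pose, the force, the opening and the grip force at its end, in the units of the state.
- sense(): the state, without advancing time (a new reading comes with each control period).
- eyes.grab_frame(name): name is "scene" or "top" or "wrist"; returns a dict with "pixels" (400x640x3 uint8, red, green, blue), "fx", "fy", "cx", "cy" (pixels), "position" and "rotation" of the camera in the world. Camera axes: x right, y up, looking along -z (the intrinsics and any distortion apply to the point x, -y, -z); pixel columns grow to the right and rows downward; lengths in mm; the calibration is good to about 2 mm. The wrist camera is an equidistant fisheye: a pixel r from the principal point sees the ray r / f radians off the axis. A picture is of the moment at which its call begins. There is no depth.
- job.close_job(): hands the job in; it is judged then, once.
The state is a dict: "time": time; "qpos": joint angles; "dq": joint speeds; "joint_efforts": joint torques, N m; "eef_pos": TCP position; "ee_rot": TCP orientation; "force": force on the tool from outside, world axes, zero at the start; "torque": the same for the moment, N m; "opening": finger opening in mm; "grasp_force": force on a finger pad.
Only numpy, scipy, OpenCV 4.12 (cv2) and the standard library are available. Lean on these libraries where they do the work, as an engineer would, in place of code of your own. Each camera call takes 0.05 s, during which the arm holds its last target. There are 200 camera calls.

## Working session

There is one attempt and no reset: what is moved stays moved. The work goes in short steps, Python scripts to look and compute and a tool call to move; the robot and the scene stay as the last step left them, time stands still between calls to the robot, and variables do not carry over. Pictures are saved under pics/ and viewed, at most 10 in all, crops included, and the job is handed in when it is done.

Besides the shell and the picture viewer there is one more tool, called after "Call:" by a JSON object that holds its "method" and its "body". step_arm: Moves the arm, as the interface text tells. Its arguments: {"type":"object","properties":{"increments":{"type":"array","items":{"type":"object","properties":{"translation":{"type":"array","items":{"type":"number"}},"turn":{"type":"array","items":{"type":"number"}}}}},"claw":{"type":"number"},"newtons":{"type":"number"}},"required":["increments"]}

```bash
ls; mkdir -p pics; cat > h.py <<'E'
import numpy as np, cv2
from scipy.spatial.transform import Rotation as R
from plant import sense, eyes, job, bot
def grab(n):
    f=eyes.grab_frame(n); f['name']=n; f['pixels']=np.asarray(f['pixels']); return f
def rot(f):
    r=np.array(f['rotation'],float)
    return r if r.shape==(3,3) else R.from_quat(r).as_matrix()
def ray(f,u,v):
    x=(u-f['cx'])/f['fx']; y=(v-f['cy'])/f['fy']
    if f['name']=='wrist':
        t=np.hypot(x,y); s=np.sin(t)/t if t>1e-9 else 1
        d=np.array([x*s,-y*s,-np.cos(t)])
    else: d=np.array([x,-y,-1.])
    d=rot(f)@d; return np.array(f['position'],float),d/np.linalg.norm(d)
def plane(f,u,v,z):
    p,d=ray(f,u,v); return p+d*(z-p[2])/d[2]
def tri(a,b):  # two (f,u,v)
    p,d=ray(*a); q,e=ray(*b)
    s=np.linalg.lstsq(np.stack([d,-e],1),q-p,rcond=None)[0]
    A=p+s[0]*d; B=q+s[1]*e; return (A+B)/2,np.linalg.norm(A-B)
def proj(f,P):
    c=rot(f).T@(np.array(P,float)-np.array(f['position'],float)); x,y,z=c[0],-c[1],-c[2]
    if f['name']=='wrist':
        r=np.hypot(x,y); t=np.arctan2(r,z); x,y=x/r*t,y/r*t
    else: x,y=x/z,y/z
    return f['cx']+f['fx']*x,f['cy']+f['fy']*y
def save(n,im): cv2.imwrite('pics/'+n+'.png',cv2.cvtColor(im,cv2.COLOR_RGB2BGR))
E
python3 - <<'E'
from h import *
import pickle
fs=[grab(n) for n in('top','scene','wrist')]
pickle.dump(fs,open('f0.pkl','wb'))
for f in fs: print({k:np.round(v,3).tolist() for k,v in f.items() if k not in('pixels','name')})
save('top',fs[0]['pixels']); save('scene',fs[1]['pixels'])
s=sense();print(s)
E
```

```text
pics
{'fx': 370.321, 'fy': 370.321, 'cx': 323.032, 'cy': 195.115, 'position': [343.733, 22.317, 976.299], 'rotation': [0.086, -0.086, -0.698, 0.706]}
{'fx': 415.265, 'fy': 415.265, 'cx': 317.241, 'cy': 193.576, 'position': [1069.415, -247.059, 819.793], 'rotation': [0.286, 0.175, 0.469, 0.817]}
{'fx': 309.707, 'fy': 309.707, 'cx': 318.269, 'cy': 205.128, 'position': [190.557, 627.31, 372.491], 'rotation': [-0.136, -0.087, 0.538, 0.828]}
{'time': 0.15, 'qpos': array([ 9.76876696e-01,  2.45662404e-01,  1.55874693e+00,  2.17754746e-05,
        1.33868556e+00, -1.74044587e-01]), 'dq': array([ 1.28884556e-05, -1.51078395e-03, -4.80712174e-03,  1.33834506e-03,
       -2.44012136e-03,  1.00672096e-04]), 'joint_efforts': array([ 3.80593929e-04, -4.29991651e+01, -3.26549685e+01, -1.22515130e-04,
        3.60107624e-03, -1.68198869e-05]), 'eef_pos': array([264.68373866, 593.20021642, 230.42090253]), 'ee_rot': array([ 2.08401192e-01,  9.78043137e-01, -6.92455068e-04, -2.91203709e-04]), 'force': array([ 0.04118139, -0.25218396,  0.38141952]), 'torque': array([-0.01345071,  0.04851395, -0.01766491]), 'grasp_force': 0.0, 'opening': 85.26804499834866}
```

View pics/top.png

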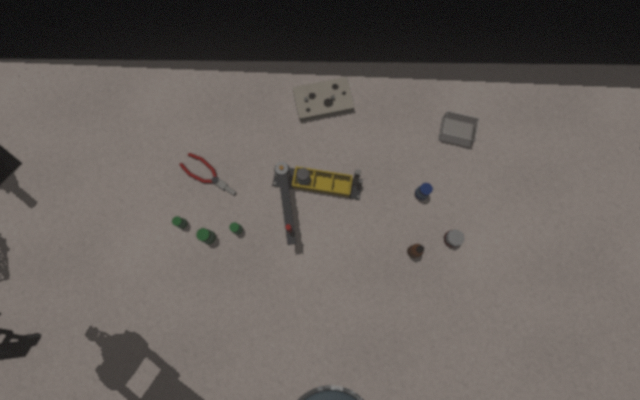

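View pics/scene.png

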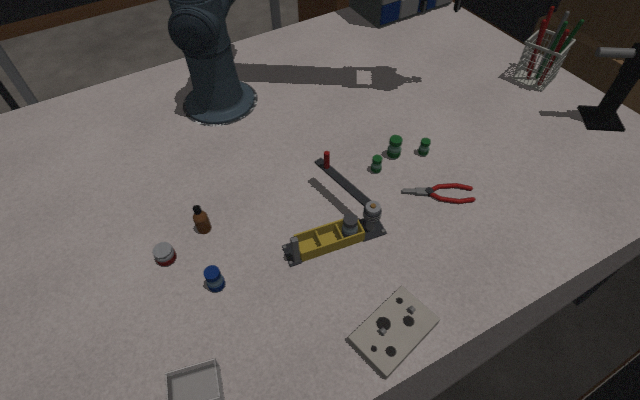

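Top view: three green jars at (178,222), (206,236) and (236,228). The middle one is the largest, and it matches (395,146) in the scene view. Blue jar is at (425,191), the rack around (322,182) and the peg at (290,229). The bottle (416,251), tin (455,239) and pliers (208,175) are bystanders. Next: measure, and check the choice in one close crop.

```bash
python3 - <<'E'
from h import *
import pickle
fs=pickle.load(open('f0.pkl','rb')); T,S,W=fs
def blobs(f,col,amin=12):
    h=cv2.cvtColor(f['pixels'],cv2.COLOR_RGB2HSV); H,s,v=cv2.split(h)
    m={'green':(H>50)&(H<90)&(s>110),'blue':(H>105)&(H<130)&(s>120),'yellow':(H>20)&(H<33)&(s>130),'red':((H<5)|(H>174))&(s>140)}[col].astype(np.uint8)
    n,l,st,c=cv2.connectedComponentsWithStats(m)
    return [(np.round(c[i],1).tolist(),st[i].tolist()) for i in range(1,n) if st[i][4]>=amin]
for f in fs:
    for c in('green','blue','red','yellow'): print(f['name'],c,blobs(f,c))
a=cv2.resize(T['pixels'][150:260,160:300],None,fx=4,fy=4,interpolation=cv2.INTER_CUBIC)
b=cv2.resize(S['pixels'][130:270,280:440],None,fx=4,fy=4,interpolation=cv2.INTER_CUBIC)[:,:]
im=np.zeros((600,800,3),np.uint8)
x=cv2.resize(T['pixels'][150:260,160:370],(800,419),interpolation=cv2.INTER_CUBIC); im[:419]=x
im[419:,:400]=cv2.resize(S['pixels'][128:173,350:450],(400,181),interpolation=cv2.INTER_CUBIC)
im[419:,400:]=cv2.resize(S['pixels'][215:275,275:408],(400,181),interpolation=cv2.INTER_CUBIC)
save('crop',cv2.convertScaleAbs(im,alpha=1.5))
E
```

```text
top green []
top blue [([424.8, 188.7], [422, 185, 7, 8, 32])]
top red [([194.3, 175.0], [182, 165, 28, 17, 35]), ([287.9, 226.8], [287, 225, 3, 5, 12])]
top yellow [([327.2, 183.7], [292, 170, 60, 25, 705])]
scene green [([571.5, 34.6], [559, 19, 25, 34, 95]), ([559.0, 34.7], [550, 21, 18, 29, 87]), ([395.4, 140.6], [390, 135, 12, 12, 100]), ([425.3, 142.0], [421, 139, 9, 8, 54]), ([392.6, 154.7], [387, 152, 13, 6, 40]), ([376.6, 159.4], [373, 155, 9, 10, 63]), ([375.0, 169.8], [371, 167, 9, 6, 22])]
scene blue [([389.6, 12.2], [380, 1, 21, 24, 336]), ([430.4, 3.7], [426, 0, 10, 10, 64]), ([211.6, 273.6], [204, 266, 17, 17, 214]), ([217.1, 287.7], [208, 281, 16, 11, 64])]
scene red [([544.4, 25.0], [536, 6, 19, 39, 193]), ([561.9, 39.9], [555, 29, 15, 23, 88]), ([326.2, 159.2], [324, 151, 5, 18, 79]), ([451.6, 186.2], [432, 183, 40, 8, 156]), ([451.7, 198.9], [430, 193, 45, 10, 179]), ([167.7, 261.4], [158, 255, 18, 11, 54])]
scene yellow [([325.9, 239.4], [294, 219, 71, 42, 1492])]
wrist green [([571.5, 187.9], [567, 186, 10, 6, 25]), ([618.9, 215.4], [594, 200, 46, 33, 314]), ([638.0, 244.7], [635, 238, 5, 12, 29]), ([189.4, 379.3], [185, 375, 10, 9, 53])]
wrist blue []
wrist red [([562.9, 162.5], [560, 161, 7, 4, 15]), ([574.7, 166.0], [571, 165, 9, 3, 13]), ([592.4, 165.7], [588, 164, 10, 5, 24]), ([608.7, 164.4], [605, 164, 8, 2, 13]), ([630.7, 169.7], [620, 165, 20, 11, 164]), ([604.0, 169.2], [601, 168, 7, 3, 12]), ([612.8, 227.5], [586, 208, 51, 39, 533]), ([616.4, 271.7], [596, 248, 40, 44, 472])]
wrist yellow []
```

View pics/crop.png

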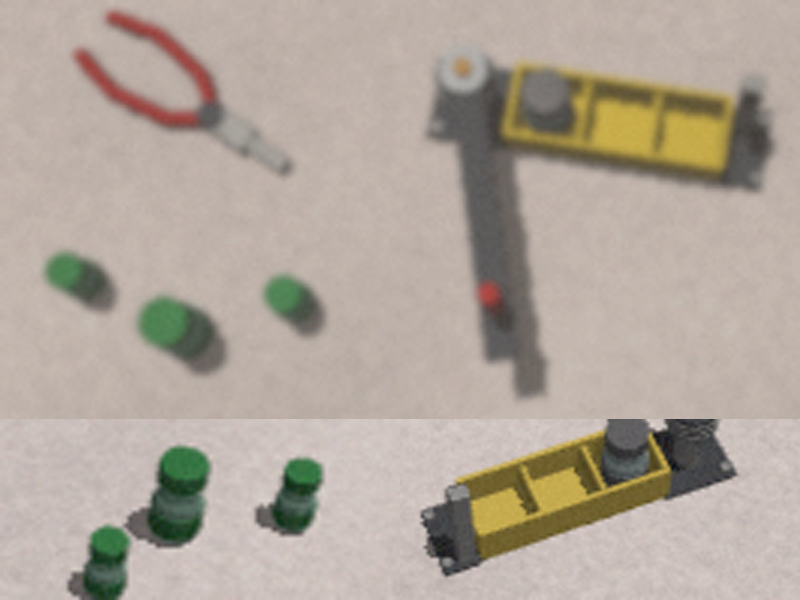

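The crop confirms that the middle green jar, top view (203,234.5), is the largest. The rack's outer corners, pivot cap and peg show clearly.

```bash
python3 - <<'E'
from h import *
import pickle
T,S,W=pickle.load(open('f0.pkl','rb'))
k=210/800; c=lambda x,y:(160+x*k-.4,150+y*110/419-.4)
cs=lambda x,y:(350+x/4-.4,128+(y-419)*45/181-.4)
cr=lambda x,y:(275+(x-400)*133/400-.4,215+(y-419)*60/181-.4)
np.set_printoptions(precision=1,suppress=True)
def both(n,t,s,z): print(n,*tri((T,*t),(S,*s)),'top@z',plane(T,*t,z),'scene@z',plane(S,*s,z))
both('green lid',c(163,322),cs(183,461),62)
both('blue lid',(424.8,188.3),(211.3,271.3),62)
both('peg',c(489,292),(326.2,151.5),132)
both('pivot',c(463,67),(372.5,207),89)
cor=[c(520,63),c(737,97),c(723,173),c(500,142)]
P=np.array([plane(T,*q,35) for q in cor]); print(P,P.mean(0))
for q in [cr(458,485),cr(470,557),cr(670,495),cr(668,468)]: print(plane(S,*q,35))
a=(P[0]-P[1]+P[3]-P[2])[:2]; yaw=np.arctan2(-a[0],a[1]);print('yaw',yaw,np.linalg.norm(a)/2, np.linalg.norm(P[0]-P[3]))
both('rackcorner near-right(P2)',cor[2],(297.8,260.5),35)
for n,q,z in(('bottle',(416,250),60),('tin',(455,238),40)): print(n,plane(T,*q,z))
print(W['position'],sense()['eef_pos'],R.from_quat(sense()['ee_rot']).as_matrix())
E
```

```text
green lid [468.1 321.1  62. ] 2.7820097943760205 top@z [468.7 322.4  62. ] scene@z [468.  319.5  62. ]
blue lid [ 592.7 -238.7   58.6] 4.465078259103454 top@z [ 592.4 -235.5   62. ] scene@z [ 593.9 -240.8   62. ]
peg [478.9 103.1 133.1] 2.196643322587526 top@z [479.5 104.2 132. ] scene@z [477.6 102.5 132. ]
pivot [637.6 129.7  82. ] 3.795601713852863 top@z [636.2 130.6  89. ] scene@z [641.3 124.2  89. ]
[[657.4  97.3  35. ]
 [634.1 -54.7  35. ]
 [579.4 -44.5  35. ]
 [599.8 109.5  35. ]] [617.7  26.9  35. ]
[588.4 -47.9  35. ]
[647.1 -69.1  35. ]
[676.2  83.6  35. ]
[655.5  95.8  35. ]
yaw -0.14190176912673094 154.55608033449425 58.83877005197877
rackcorner near-right(P2) [601.  -50.3 -50.9] 0.7077072669391291 top@z [579.4 -44.5  35. ] scene@z [647.3 -69.4  35. ]
bottle [ 435.5 -205.7   60. ]
tin [ 468.8 -311.    40. ]
[190.6 627.3 372.5] [264.7 593.2 230.4] [[-0.9  0.4 -0. ]
 [ 0.4  0.9 -0. ]
 [ 0.  -0.  -1. ]]
```

Call:
{"method": "step_arm", "body": {"increments": [{"translation": [-30,-17,5],"turn": [0,0,0.13]},{"translation": [-59,-33,10],"turn": [0,0,0.26]},{"translation": [-89,-50,15],"turn": [0,0,0.39]},{"translation": [-119,-66,20],"turn": [0,0,0.52]},{"translation": [-148,-83,25],"turn": [0,0,0.65]},{"translation": [-178,-100,30],"turn": [0,0,0.78]},{"translation": [-208,-116,35],"turn": [0,0,0.9]},{"translation": [-237,-133,40],"turn": [0,0,1.03]},{"translation": [-267,-150,45],"turn": [0,0,1.16]},{"translation": [-296,-166,50],"turn": [0,0,1.29]},{"translation": [-296,-166,50],"turn": [0,0,1.29]},{"translation": [-296,-166,50],"turn": [0,0,1.29]}], "claw": 1}}

```text
time: 1.65
eef_pos: [467.2, 321.6, 181.2]
ee_rot: [0.754, 0.657, -0.0, -0.0]
force: [0.0, -0.0, 0.6]
opening: 85.7
grasp_force: 0.0
```

```bash
python3 - <<'E'
from h import *
import pickle
f=grab('wrist'); pickle.dump(f,open('w1.pkl','wb')); s=sense()
print(s['time'],s['eef_pos'],R.from_quat(s['ee_rot']).as_matrix().round(3),s['qpos'].round(2))
print(f['position'],rot(f).round(3),'proj lid',proj(f,[468,321,62]))
save('w1',cv2.convertScaleAbs(f['pixels'],alpha=1.5))
E
```

```text
1.7 [467.0673365  321.92255198 181.28582196] [[ 0.137  0.991 -0.   ]
 [ 0.991 -0.137  0.   ]
 [ 0.    -0.    -1.   ]] [0.4  0.1  1.81 0.   1.22 0.54]
[478.88097094 403.1792976  323.37421389] [[ 0.991  0.13   0.043]
 [-0.137  0.939  0.316]
 [ 0.001 -0.319  0.948]] proj lid (np.float64(318.6359713838597), np.float64(199.85008906153192))
```

View pics/w1.png

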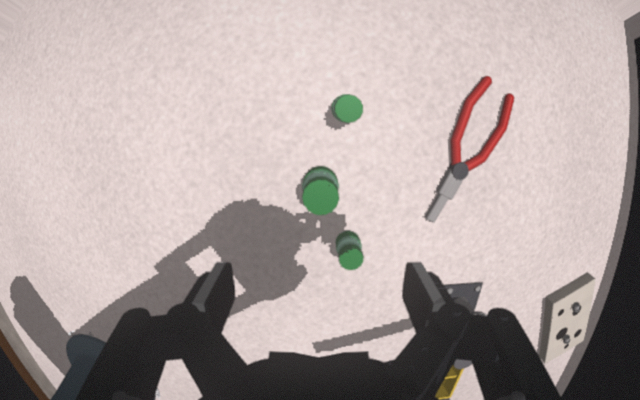

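The wrist picture shows the large green lid at (320.5,196.5), with small jars at (347,108) and (350,255). I'll refine and check clearance.

```bash
python3 - <<'E'
from h import *
import pickle
f=pickle.load(open('w1.pkl','rb')); T,S,W=pickle.load(open('f0.pkl','rb'))
print(plane(f,320.5,196.5,62),tri((f,320.5,196.5),(T,202.4,234.1)),tri((f,320.5,196.5),(S,395.4,138.1)))
print('small',plane(f,350,258,45),plane(f,347,108,45))
E
```

```text
[470.0523365  323.84698228  62.        ] (array([469.57432155, 323.16956629,  59.40153819]), np.float64(0.8106392422910402)) (array([468.40994239, 321.95038948,  59.85063086]), np.float64(3.9205468587714747))
small [490.51535056 249.69122233  45.        ] [503.89614758 397.00924163  45.        ]
```

Call:
{"method": "step_arm", "body": {"increments": [{"translation": [1,2,20],"turn": [0,0,0]},{"translation": [1,2,50],"turn": [0,0,0]},{"translation": [1,2,80],"turn": [0,0,0]},{"translation": [1,2,110],"turn": [0,0,0]},{"translation": [1,2,132],"turn": [0,0,0]},{"translation": [1,2,143],"turn": [0,0,0]},{"translation": [1,2,145],"turn": [0,0,0]},{"translation": [1,2,145],"turn": [0,0,0]}]}}

```text
time: 2.7
eef_pos: [470.1, 322.4, 36.9]
ee_rot: [0.754, 0.656, 0.001, 0.0]
force: [-0.2, 0.8, 0.4]
opening: 85.0
grasp_force: 0.0
```

Call:
{"method": "step_arm", "body": {"increments": [{"translation": [0,0,0],"turn": [0,0,0]},{"translation": [0,0,0],"turn": [0,0,0]},{"translation": [0,0,0],"turn": [0,0,0]},{"translation": [0,0,0],"turn": [0,0,0]},{"translation": [0,0,0],"turn": [0,0,0]},{"translation": [0,0,0],"turn": [0,0,0]},{"translation": [0,0,0],"turn": [0,0,0]},{"translation": [0,0,0],"turn": [0,0,0]}], "claw": 0, "newtons": 30}}

```text
time: 3.7
eef_pos: [470.0, 322.2, 36.8]
ee_rot: [0.754, 0.656, 0.0, 0.0]
force: [-0.4, -0.5, 6.4]
opening: 32.4
grasp_force: 29.9
```

Call:
{"method": "step_arm", "body": {"increments": [{"translation": [0,0,-5],"turn": [0,0,0]},{"translation": [0,0,-20],"turn": [0,0,0]},{"translation": [0,0,-50],"turn": [0,0,0]},{"translation": [0,0,-85],"turn": [0,0,0]},{"translation": [0,0,-125],"turn": [0,0,0]},{"translation": [-10,5,-160],"turn": [0,0,0]},{"translation": [-35,19,-185],"turn": [0,0,0]},{"translation": [-75,41,-193],"turn": [0,0,0]},{"translation": [-120,65,-193],"turn": [0,0,0]},{"translation": [-165,90,-193],"turn": [0,0,0]},{"translation": [-210,115,-193],"turn": [0,0,0]},{"translation": [-255,139,-193],"turn": [0,0,0]},{"translation": [-300,164,-193],"turn": [0,0,0]},{"translation": [-330,180,-193],"turn": [0,0,0]},{"translation": [-343,187,-193],"turn": [0,0,0]},{"translation": [-343,187,-193],"turn": [0,0,0]},{"translation": [-343,187,-193],"turn": [0,0,0]}]}}

```text
time: 5.82
eef_pos: [607.0, -42.3, 229.3]
ee_rot: [0.754, 0.657, 0.0, -0.0]
force: [0.2, 0.7, -1.4]
opening: 32.4
grasp_force: 30.0
```

```bash
python3 - <<'E'
from h import *
import pickle
f=grab('wrist'); pickle.dump(f,open('w2.pkl','wb')); s=sense()
print(s['time'],s['eef_pos'],s['opening'],s['qpos'].round(2))
c=np.array([619,27]);y=np.array([.1415,.99]);x=np.array([.99,-.1415])
for a,b in((27,77),(27,-77),(-27,-77),(-27,77)): print(proj(f,[*(c+a*x+b*y),35]))
im=cv2.convertScaleAbs(f['pixels'],alpha=1.5); save('w2',im)
E
```

```text
5.875 [606.99860098 -42.1455694  229.35505284] 32.155910627150504 [-0.26  0.15  1.67  0.    1.32 -0.12]
(np.float64(345.8578669693372), np.float64(46.352173945318896))
(np.float64(343.5866955170538), np.float64(185.15722474860388))
(np.float64(295.6066601731077), np.float64(184.92369652213557))
(np.float64(294.9497951552239), np.float64(45.99296724161627))
```

View pics/w2.png

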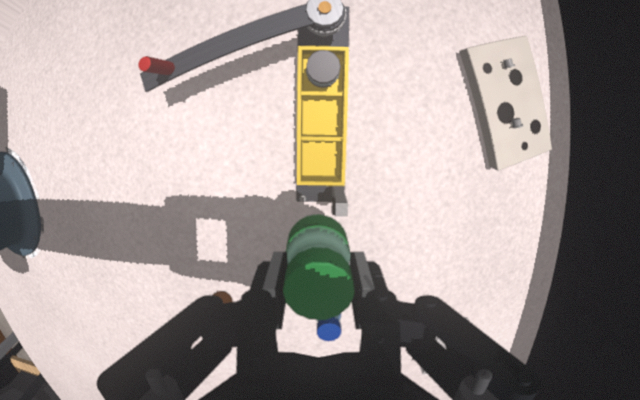

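The rack is at columns 297–348, rows 46–185, with cells 2 and 3 empty. The jar is held upright.

```bash
python3 - <<'E'
from h import *
import pickle
f=pickle.load(open('w2.pkl','rb')); T,S,W=pickle.load(open('f0.pkl','rb'))
np.set_printoptions(precision=1,suppress=True)
h=cv2.cvtColor(f['pixels'],cv2.COLOR_RGB2HSV);H,s,v=cv2.split(h)
m=((H>18)&(H<35)&(s>110)).astype(np.uint8); m[:, :280]=0;m[:,360:]=0;m[200:]=0
c=max(cv2.findContours(cv2.morphologyEx(m,cv2.MORPH_CLOSE,np.ones((5,5))),0,1)[0],key=cv2.contourArea)
P=np.array([plane(f,*q[0],35)[:2] for q in c],np.float32)
r=cv2.minAreaRect(P);print(r); b=cv2.boxPoints(r);print(b)
for q in b:print(proj(f,[*q,35]))
# cell interiors floor centres: bright yellow
m2=((H>18)&(H<35)&(s>110)&(v>130)).astype(np.uint8);m2[:, :280]=0;m2[:,360:]=0;m2[200:]=0
n,l,st,ce=cv2.connectedComponentsWithStats(cv2.erode(m2,np.ones((2,2))))
for i in range(1,n):
    if st[i][4]>60: print(st[i],ce[i])
pc=[b[i] for i in range(4)]
for t,w in((( 353.5-.4,175.9),None),):pass
k=210/800
for q,(x,y) in(( (634,-55),(737,97)),((580,-45),(723,173))):
    i=np.argmin(np.hypot(*(b-np.array(q)).T)); u=proj(f,[*b[i],35]); print('tri',tri((f,*u),(T,160+x*k-.4,150+y*110/419-.4)))
print('piv',plane(f,325,8,89),'peg',plane(f,147,65,132))
E
```

```text
((620.8116455078125, 27.21215057373047), (154.79443359375, 53.43437194824219), 81.52098846435547)
[[583.  -45.4]
 [635.8 -53.3]
 [658.6  99.8]
 [605.8 107.7]]
(np.float64(297.00592646035284), np.float64(184.72319789103003))
(np.float64(344.47953991048246), np.float64(185.23802157587716))
(np.float64(347.68206120560154), np.float64(45.79922788322165))
(np.float64(297.31970890170174), np.float64(45.04749174525432))
[ 298   47   50  138 1226] [320.4 113.1]
[ 303  101   35   34 1127] [319.6 117.6]
[ 303  143   34   33 1054] [318.9 159.2]
tri (array([636.2, -55.2,  28.1]), np.float64(0.06907960956097868))
tri (array([581.7, -46.1,  27.9]), np.float64(2.35039617232064))
piv [637.2 128.9  89. ] peg [482.8 101.6 132. ]
```

Call:
{"method": "step_arm", "body": {"increments": [{"translation": [15,1,0],"turn": [0,0,0]},{"translation": [40,2,15],"turn": [0,0,0]},{"translation": [62,4,40],"turn": [0,0,0.007]},{"translation": [70,4,70],"turn": [0,0,0.007]},{"translation": [70,4,100],"turn": [0,0,0.007]},{"translation": [70,4,125],"turn": [0,0,0.007]},{"translation": [70,4,138],"turn": [0,0,0.007]},{"translation": [70,4,142],"turn": [0,0,0.007]},{"translation": [70,4,142],"turn": [0,0,0.007]}]}}

```text
time: 7.0
eef_pos: [621.5, 25.5, 88.1]
ee_rot: [0.757, 0.654, 0.0, 0.0]
force: [-0.0, 0.3, -0.8]
opening: 32.5
grasp_force: 30.0
```

```bash
python3 - <<'E'
from h import *
f=grab('wrist'); s=sense(); t=grab('top')
print(s['time'],s['eef_pos'],s['force'])
im=np.hstack([cv2.resize(cv2.convertScaleAbs(f['pixels'][100:350,200:440],alpha=1.5),(480,500)),cv2.resize(cv2.convertScaleAbs(t['pixels'][150:215,285:325+1],alpha=1.5),(308,500))]); save('w3',im)
E
```

```text
7.05 [621.78630354  25.3089766   88.44649819] [-0.18346554 -0.10753756 -1.33701022]
```

View pics/w3.png

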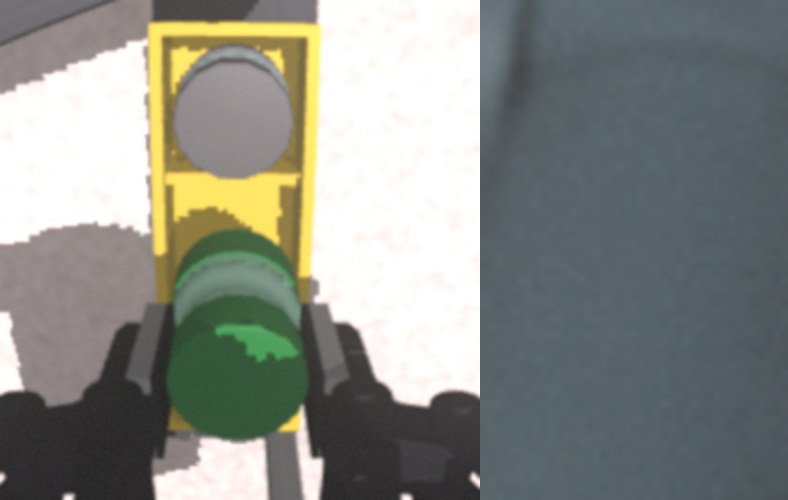

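The jar sits above cell 2, centred across the rack. It needs about 1.5 mm along the row, then down.

Call:
{"method": "step_arm", "body": {"increments": [{"translation": [1.5,-0.5,8],"turn": [0,0,0]},{"translation": [1.5,-0.5,18],"turn": [0,0,0]},{"translation": [1.5,-0.5,28],"turn": [0,0,0]},{"translation": [1.5,-0.5,36],"turn": [0,0,0]},{"translation": [1.5,-0.5,42],"turn": [0,0,0]},{"translation": [1.5,-0.5,45],"turn": [0,0,0]},{"translation": [1.5,-0.5,46],"turn": [0,0,0]},{"translation": [1.5,-0.5,47],"turn": [0,0,0]},{"translation": [1.5,-0.5,47.5],"turn": [0,0,0]},{"translation": [1.5,-0.5,47.5],"turn": [0,0,0]}]}}

```text
time: 8.35
eef_pos: [621.1, 26.8, 40.8]
ee_rot: [0.757, 0.654, 0.0, 0.0]
force: [-2.8, -0.1, 6.2]
opening: 32.1
grasp_force: 30.6
```

Call:
{"method": "step_arm", "body": {"increments": [{"translation": [0,0,0],"turn": [0,0,0]},{"translation": [0,0,0],"turn": [0,0,0]},{"translation": [0,0,0],"turn": [0,0,0]},{"translation": [0,0,0],"turn": [0,0,0]},{"translation": [0,0,-3],"turn": [0,0,0]},{"translation": [0,0,-12],"turn": [0,0,0]},{"translation": [0,0,-30],"turn": [0,0,0]},{"translation": [0,0,-55],"turn": [0,0,0]},{"translation": [0,0,-85],"turn": [0,0,0]},{"translation": [0,0,-110],"turn": [0,0,0]},{"translation": [0,0,-125],"turn": [0,0,0]},{"translation": [0,0,-130],"turn": [0,0,0]},{"translation": [0,0,-130],"turn": [0,0,0]}], "claw": 1}}

```text
time: 9.98
eef_pos: [620.5, 26.8, 169.5]
ee_rot: [0.757, 0.654, -0.0, -0.0]
force: [-0.6, -0.3, -0.7]
opening: 85.8
grasp_force: 0.0
```

Call:
{"method": "step_arm", "body": {"increments": [{"translation": [-20,1,-2],"turn": [0,0,0]},{"translation": [-60,2,-5],"turn": [0,0,0]},{"translation": [-105,4,-10],"turn": [0,0,0]},{"translation": [-150,6,-10],"turn": [0,0,0]},{"translation": [-195,8,-10],"turn": [0,0,0]},{"translation": [-235,10,-10],"turn": [0,0,0]},{"translation": [-260,11,-10],"turn": [0,0,0]},{"translation": [-266,11,-10],"turn": [0,0,0]},{"translation": [-266,11,-10],"turn": [0,0,0]},{"translation": [-266,11,-10],"turn": [0,0,0]}]}}

```text
time: 11.22
eef_pos: [593.1, -236.7, 179.7]
ee_rot: [0.756, 0.654, 0.0, -0.0]
force: [0.9, 0.5, -0.2]
opening: 85.5
grasp_force: 0.0
```

```bash
python3 - <<'E'
from h import *
f=grab('wrist'); t=grab('top'); s=sense()
print(s['time'],s['eef_pos'])
h=cv2.cvtColor(f['pixels'],cv2.COLOR_RGB2HSV);H,S_,v=cv2.split(h)
m=((H>105)&(H<130)&(S_>120)).astype(np.uint8)
n,l,st,c=cv2.connectedComponentsWithStats(m)
print([(st[i],c[i]) for i in range(1,n) if st[i][4]>60],proj(f,[593,-238,62]))
im=np.hstack([cv2.resize(cv2.convertScaleAbs(f['pixels'][100:300,220:420],alpha=1.5),(400,400)),cv2.resize(cv2.convertScaleAbs(t['pixels'][150:210,270:330+40],alpha=1.7),(400,240)).repeat(1,0) if 0 else cv2.resize(cv2.convertScaleAbs(t['pixels'][145:245,270:370],alpha=1.6),(400,400))]); save('w4',im)
E
```

```text
11.325 [ 593.16677995 -236.81665874  179.81185416]
[(array([302, 185,  34,  34, 931], dtype=int32), array([318.73576799, 201.96025779]))] (np.float64(317.731853953254), np.float64(201.23253262020765))
```

View pics/w4.png

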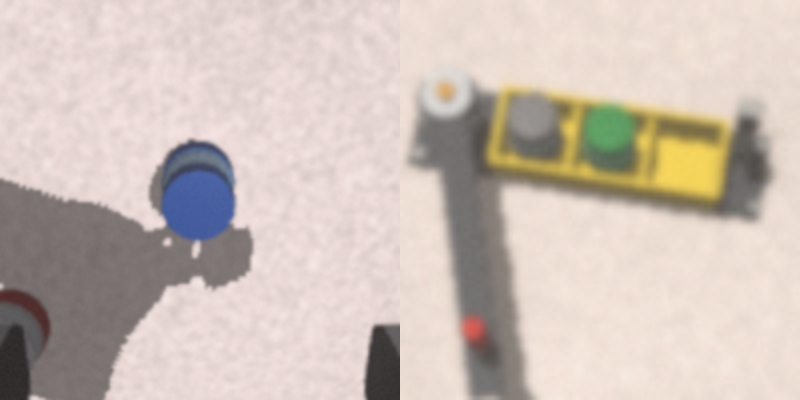

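The blue lid is at (319.5,201.5), within 2 mm of the estimate. Green stands in cell 2, centred and clear of the walls.

Call:
{"method": "step_arm", "body": {"increments": [{"translation": [-1,1.5,20],"turn": [0,0,0]},{"translation": [-1,1.5,50],"turn": [0,0,0]},{"translation": [-1,1.5,80],"turn": [0,0,0]},{"translation": [-1,1.5,110],"turn": [0,0,0]},{"translation": [-1,1.5,131],"turn": [0,0,0]},{"translation": [-1,1.5,141],"turn": [0,0,0]},{"translation": [-1,1.5,143],"turn": [0,0,0]},{"translation": [-1,1.5,143],"turn": [0,0,0]}]}}

```text
time: 12.32
eef_pos: [595.0, -239.6, 37.8]
ee_rot: [0.757, 0.654, 0.0, 0.001]
force: [-0.2, -0.3, 0.7]
opening: 85.6
grasp_force: 0.0
```

Call:
{"method": "step_arm", "body": {"increments": [{"translation": [0,0,0],"turn": [0,0,0]},{"translation": [0,0,0],"turn": [0,0,0]},{"translation": [0,0,0],"turn": [0,0,0]},{"translation": [0,0,0],"turn": [0,0,0]},{"translation": [0,0,0],"turn": [0,0,0]},{"translation": [0,0,0],"turn": [0,0,0]},{"translation": [0,0,0],"turn": [0,0,0]},{"translation": [0,0,0],"turn": [0,0,0]}], "claw": 0, "newtons": 30}}

```text
time: 13.32
eef_pos: [594.4, -239.4, 37.3]
ee_rot: [0.757, 0.654, 0.0, 0.0]
force: [-1.0, -0.4, 5.3]
opening: 32.6
grasp_force: 29.9
```

Call:
{"method": "step_arm", "body": {"increments": [{"translation": [0,0,-5],"turn": [0,0,0]},{"translation": [0,0,-20],"turn": [0,0,0]},{"translation": [0,0,-50],"turn": [0,0,0]},{"translation": [0,0,-85],"turn": [0,0,0]},{"translation": [10,-1,-115],"turn": [0,0,0]},{"translation": [35,-2,-125],"turn": [0,0,0]},{"translation": [75,-4,-125],"turn": [0,0,0]},{"translation": [115,-7,-125],"turn": [0,0,0]},{"translation": [155,-9,-125],"turn": [0,0,0]},{"translation": [190,-11,-125],"turn": [0,0,0]},{"translation": [210,-12.5,-125],"turn": [0,0,0]},{"translation": [216.5,-12.5,-120],"turn": [0,0,0]},{"translation": [216.5,-12.5,-100],"turn": [0,0,0]},{"translation": [216.5,-12.5,-75],"turn": [0,0,0]},{"translation": [216.5,-12.5,-57],"turn": [0,0,0]},{"translation": [216.5,-12.5,-50],"turn": [0,0,0]},{"translation": [216.5,-12.5,-50],"turn": [0,0,0]}]}}

```text
time: 15.45
eef_pos: [613.2, -23.5, 86.2]
ee_rot: [0.757, 0.653, -0.0, -0.0]
force: [0.1, -0.3, -0.6]
opening: 32.7
grasp_force: 29.9
```

```bash
python3 - <<'E'
from h import *
f=grab('wrist'); s=sense()
print(s['time'],s['eef_pos'],s['force'])
save('w5',cv2.resize(cv2.convertScaleAbs(f['pixels'][90:340,200:440],alpha=1.5),(480,500)))
E
```

```text
15.5 [613.77233312 -23.54165529  87.11702872] [ 0.88497325 -0.08490007 -0.48257696]
```

View pics/w5.png

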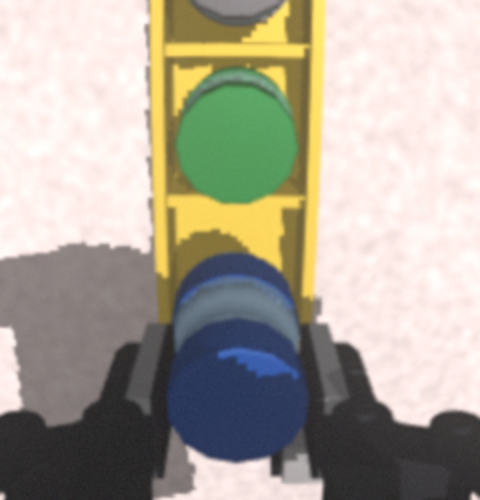

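The blue jar is centred over cell 3 and green stands upright in cell 2. Setting down.

Call:
{"method": "step_arm", "body": {"increments": [{"translation": [0,0,8],"turn": [0,0,0]},{"translation": [0,0,18],"turn": [0,0,0]},{"translation": [0,0,28],"turn": [0,0,0]},{"translation": [0,0,36],"turn": [0,0,0]},{"translation": [0,0,41],"turn": [0,0,0]},{"translation": [0,0,44],"turn": [0,0,0]},{"translation": [0,0,45],"turn": [0,0,0]},{"translation": [0,0,46],"turn": [0,0,0]},{"translation": [0,0,46.5],"turn": [0,0,0]},{"translation": [0,0,46.5],"turn": [0,0,0]}]}}

```text
time: 16.75
eef_pos: [613.7, -23.3, 41.3]
ee_rot: [0.757, 0.654, 0.0, 0.0]
force: [-2.4, 0.6, 4.4]
opening: 32.6
grasp_force: 30.4
```

Call:
{"method": "step_arm", "body": {"increments": [{"translation": [0,0,0],"turn": [0,0,0]},{"translation": [0,0,0],"turn": [0,0,0]},{"translation": [0,0,0],"turn": [0,0,0]},{"translation": [0,0,0],"turn": [0,0,0]},{"translation": [0,0,-3],"turn": [0,0,0]},{"translation": [0,0,-12],"turn": [0,0,0]},{"translation": [0,0,-30],"turn": [0,0,0]},{"translation": [0,0,-60],"turn": [0,0,0]},{"translation": [0,0,-95],"turn": [0,0,0]},{"translation": [0,0,-130],"turn": [0,0,0]},{"translation": [0,0,-150],"turn": [0,0,0]},{"translation": [0,0,-155],"turn": [0,0,0]},{"translation": [0,0,-155],"turn": [0,0,0]}], "claw": 1}}

```text
time: 18.38
eef_pos: [613.0, -23.1, 194.6]
ee_rot: [0.757, 0.654, -0.0, -0.0]
force: [0.7, -0.6, 0.1]
opening: 85.2
grasp_force: 0.0
```

```bash
python3 - <<'E'
from h import *
f=grab('wrist'); s=sense()
print(s['time'],s['eef_pos'],s['qpos'].round(2),R.from_quat(s['ee_rot']).as_matrix().round(3))
for n,q in(('piv',(636.3,131,89)),('peg',(480,102.5,132)),('g',(620.6,27.2,66)),('b',(613.2,-22.3,66))): print(n,proj(f,q))
save('w6',cv2.convertScaleAbs(f['pixels'],alpha=1.5))
E
```

```text
18.425 [612.60831281 -23.01743403 193.84512933] [-0.22  0.2   1.69 -0.    1.26 -0.08] [[ 0.146  0.989 -0.002]
 [ 0.989 -0.146  0.001]
 [ 0.    -0.002 -1.   ]]
piv (np.float64(318.6950116922488), np.float64(15.461079791886021))
peg (np.float64(117.64020792689573), np.float64(89.33001249302055))
g (np.float64(318.07343805614954), np.float64(140.61437916692245))
b (np.float64(317.91115043334713), np.float64(195.34432467717588))
```

View pics/w6.png

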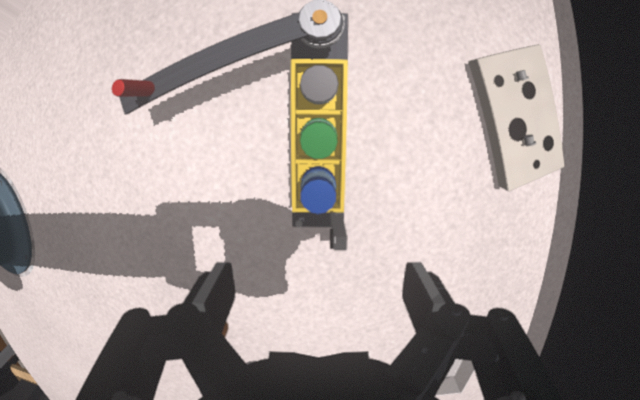

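Both jars stand in their cells: green (318,139), blue (318,194). The peg top at (118,88) agrees with (480,102.5,132). Going to the peg with the fingers straddling it along the arc's tangent.

Call:
{"method": "step_arm", "body": {"increments": [{"translation": [7,-10,0],"turn": [0,0,0.09]},{"translation": [18,-26,0],"turn": [0,0,0.22]},{"translation": [30,-43,0],"turn": [0,0,0.36]},{"translation": [42,-60,0],"turn": [0,0,0.5]},{"translation": [54,-77,0],"turn": [0,0,0.64]},{"translation": [66,-94,0],"turn": [0,0,0.78]},{"translation": [77,-110,0],"turn": [0,0,0.92]},{"translation": [89,-127,0],"turn": [0,0,1.06]},{"translation": [99,-142,0],"turn": [0,0,1.18]},{"translation": [104.5,-149.5,0],"turn": [0,0,1.245]},{"translation": [104.5,-149.5,0],"turn": [0,0,1.245]},{"translation": [104.5,-149.5,0],"turn": [0,0,1.245]}]}}

```text
time: 19.92
eef_pos: [480.6, 101.7, 194.6]
ee_rot: [0.996, 0.09, -0.001, -0.0]
force: [0.6, 0.3, -0.3]
opening: 85.5
grasp_force: 0.0
```

```bash
python3 - <<'E'
from h import *
f=grab('wrist'); s=sense()
print(s['time'],s['eef_pos'],s['qpos'].round(2),R.from_quat(s['ee_rot']).as_matrix().round(3))
h=cv2.cvtColor(f['pixels'],cv2.COLOR_RGB2HSV);H,S_,v=cv2.split(h)
m=(((H<5)|(H>174))&(S_>140)).astype(np.uint8)
n,l,st,c=cv2.connectedComponentsWithStats(m)
print([(st[i],c[i]) for i in range(1,n) if st[i][4]>60],'top',proj(f,[480,102.5,132]),'foot',proj(f,[480,102.5,82]))
E
```

```text
19.975 [480.70461507 101.67490392 194.75082219] [-0.02 -0.1   1.99 -0.    1.25  1.37] [[ 0.984  0.179 -0.001]
 [ 0.179 -0.984 -0.   ]
 [-0.001 -0.    -1.   ]]
[(array([ 98,   0,  47,  37, 409], dtype=int32), array([118.44987775,  22.10757946])), (array([143,   0,  15,  23, 170], dtype=int32), array([151.92941176,   9.71764706])), (array([306, 215,  18,  17, 238], dtype=int32), array([314.58403361, 223.09243697])), (array([569, 227,  16,  24, 117], dtype=int32), array([574.79487179, 235.88888889])), (array([619, 386,  21,  14, 100], dtype=int32), array([628.58, 393.5 ]))] top (np.float64(317.45781622477284), np.float64(223.83866315249145)) foot (np.float64(317.52853458136076), np.float64(202.14733367986162))
```

Call:
{"method": "step_arm", "body": {"increments": [{"translation": [0,-1.5,15],"turn": [0,0,0]},{"translation": [0,-1.5,40],"turn": [0,0,0]},{"translation": [0,-1.5,65],"turn": [0,0,0]},{"translation": [0,-1.5,85],"turn": [0,0,0]},{"translation": [0,-1.5,96],"turn": [0,0,0]},{"translation": [0,-1.5,100],"turn": [0,0,0]},{"translation": [0,-1.5,100],"turn": [0,0,0]}]}}

```text
time: 20.85
eef_pos: [480.7, 103.4, 95.4]
ee_rot: [0.996, 0.09, 0.0, 0.0]
force: [0.4, 0.4, 0.0]
opening: 85.2
grasp_force: 0.0
```

Call:
{"method": "step_arm", "body": {"increments": [{"translation": [0,0,0],"turn": [0,0,0]},{"translation": [0,0,0],"turn": [0,0,0]},{"translation": [0,0,0],"turn": [0,0,0]},{"translation": [0,0,0],"turn": [0,0,0]},{"translation": [0,0,0],"turn": [0,0,0]},{"translation": [0,0,0],"turn": [0,0,0]},{"translation": [0,0,0],"turn": [0,0,0]},{"translation": [0,0,0],"turn": [0,0,0]},{"translation": [0,0,0],"turn": [0,0,0]},{"translation": [0,0,0],"turn": [0,0,0]}], "claw": 0, "newtons": 30}}

```text
time: 22.1
eef_pos: [480.5, 103.5, 95.5]
ee_rot: [0.996, 0.09, 0.0, 0.0]
force: [-2.3, 0.1, 5.5]
opening: 13.2
grasp_force: 30.0
```

```bash
python3 - <<'E'
from h import *
s=sense(); print(s['time'],s['eef_pos'],s['force'],s['opening'],s['grasp_force'])
M=R.from_quat(s['ee_rot']).as_matrix(); p=s['eef_pos']; c=np.array([636.3,131]); d=p[:2]-c; print(np.linalg.norm(d),np.arctan2(d[1],d[0]))
e=np.array([620.6,27.2])-55*np.array([.1475,.989]); de=e-c; print('end',e,np.linalg.norm(de),np.arctan2(de[1],de[0]))
d*=159.5/np.linalg.norm(d)
for i in range(1,26):
    a=1.25*i/24; q=c+R.from_rotvec([0,0,a]).as_matrix()[:2,:2]@d
    t=M.T@np.array([*(q-p[:2]),0]); print(i,t.round(1)[:2].tolist(),round(-a,2))
E
```

```text
22.1 [480.48037895 103.45277116  95.4626135 ] [-2.29442875  0.1091629   5.5183894 ] 13.237717327007612 29.990962743759155
158.23591286520013 -2.9666114654520817
end [612.4875 -27.195 ] 159.97716456185236 -1.7202009038218842
1 [-1.1, 8.3] -0.05
2 [-0.5, 16.6] -0.1
3 [0.6, 24.8] -0.16
4 [2.0, 33.0] -0.21
5 [3.9, 41.1] -0.26
6 [6.2, 49.1] -0.31
7 [8.9, 56.9] -0.36
8 [12.1, 64.6] -0.42
9 [15.6, 72.1] -0.47
10 [19.5, 79.5] -0.52
11 [23.8, 86.6] -0.57
12 [28.4, 93.5] -0.62
13 [33.4, 100.1] -0.68
14 [38.8, 106.5] -0.73
15 [44.4, 112.5] -0.78
16 [50.4, 118.3] -0.83
17 [56.7, 123.8] -0.89
18 [63.2, 128.9] -0.94
19 [70.0, 133.7] -0.99
20 [77.1, 138.1] -1.04
21 [84.3, 142.1] -1.09
22 [91.8, 145.8] -1.15
23 [99.4, 149.0] -1.2
24 [107.2, 151.9] -1.25
25 [115.1, 154.3] -1.3
```

Call:
{"method": "step_arm", "body": {"increments": [{"translation": [-0.8,4,0],"turn": [0,0,-0.02]},{"translation": [-0.8,11,0],"turn": [0,0,-0.07]},{"translation": [0,20,0],"turn": [0,0,-0.12]},{"translation": [1.3,29,0],"turn": [0,0,-0.18]},{"translation": [2.9,37,0],"turn": [0,0,-0.23]},{"translation": [5.0,45,0],"turn": [0,0,-0.28]},{"translation": [7.5,53,0],"turn": [0,0,-0.34]},{"translation": [10.5,60.7,0],"turn": [0,0,-0.39]},{"translation": [13.8,68.4,0],"turn": [0,0,-0.44]},{"translation": [17.5,75.8,0],"turn": [0,0,-0.49]},{"translation": [21.6,83.1,0],"turn": [0,0,-0.55]},{"translation": [26.1,90,0],"turn": [0,0,-0.6]},{"translation": [30.9,96.8,0],"turn": [0,0,-0.65]},{"translation": [36.1,103.3,0],"turn": [0,0,-0.7]},{"translation": [41.6,109.5,0],"turn": [0,0,-0.76]},{"translation": [47.4,115.4,0],"turn": [0,0,-0.81]},{"translation": [53.5,121,0],"turn": [0,0,-0.86]},{"translation": [58,124.8,0],"turn": [0,0,-0.9]},{"translation": [60,126.4,0],"turn": [0,0,-0.92]},{"translation": [60,126.4,0],"turn": [0,0,-0.92]}]}}

```text
time: 24.6
eef_pos: [562.3, -9.5, 95.4]
ee_rot: [0.853, 0.523, 0.001, -0.001]
force: [-1.3, 5.9, 5.1]
opening: 13.3
grasp_force: 30.0
```

```bash
python3 - <<'E'
from h import *
s=sense(); print(s['time'],s['eef_pos'],s['force'],s['opening'],s['grasp_force'])
M=R.from_quat(s['ee_rot']).as_matrix(); p=s['eef_pos']; c=np.array([636.3,131]); d=p[:2]-c; a0=np.arctan2(d[1],d[0]); print(np.linalg.norm(d),a0,M[:,1])
for a in np.linspace(-2.05,-1.68,9):
    q=c+159.5*np.array([np.cos(a),np.sin(a)])
    t=M.T@np.array([*(q-p[:2]),0]); print(round(a,3),t.round(1)[:2].tolist(),round(a0-a,2))
E
```

```text
24.6 [562.26426903  -9.53991155  95.42879211] [-1.29930426  5.88444383  5.06045225] 13.277286947026445 30.024506449699402
158.84821748997902 -2.055649488044948 [ 8.91151118e-01 -4.53706104e-01 -6.75480469e-04]
-2.05 [-0.7, 0.9] -0.01
-2.004 [-0.6, 8.3] -0.05
-1.957 [-0.1, 15.6] -0.1
-1.911 [0.7, 23.0] -0.14
-1.865 [1.8, 30.3] -0.19
-1.819 [3.3, 37.5] -0.24
-1.772 [5.1, 44.6] -0.28
-1.726 [7.2, 51.7] -0.33
-1.68 [9.7, 58.7] -0.38
```

Call:
{"method": "step_arm", "body": {"increments": [{"translation": [-0.2,4,0],"turn": [0,0,-0.03]},{"translation": [-0.3,11,0],"turn": [0,0,-0.07]},{"translation": [0.3,19,0],"turn": [0,0,-0.12]},{"translation": [1.3,27,0],"turn": [0,0,-0.17]},{"translation": [2.7,35,0],"turn": [0,0,-0.22]},{"translation": [4.2,41,0],"turn": [0,0,-0.26]},{"translation": [5.5,46,0],"turn": [0,0,-0.29]},{"translation": [6.2,48.5,0],"turn": [0,0,-0.31]},{"translation": [6.9,50.5,0],"turn": [0,0,-0.32]},{"translation": [7.4,52,0],"turn": [0,0,-0.33]},{"translation": [7.4,52,0],"turn": [0,0,-0.33]},{"translation": [7.4,52,0],"turn": [0,0,-0.33]}]}}

```text
time: 26.1
eef_pos: [611.3, -26.0, 95.4]
ee_rot: [0.755, 0.656, 0.0, -0.001]
force: [-3.7, 7.5, 7.4]
opening: 13.0
grasp_force: 30.2
```

Call:
{"method": "step_arm", "body": {"increments": [{"translation": [0,1,0],"turn": [0,0,0]},{"translation": [0,2,0],"turn": [0,0,0]},{"translation": [0,2,0],"turn": [0,0,0]},{"translation": [0,2,0],"turn": [0,0,0]}]}}

```text
time: 26.6
eef_pos: [612.4, -26.2, 95.4]
ee_rot: [0.755, 0.656, -0.0, -0.002]
force: [-7.2, 7.1, 10.2]
opening: 12.8
grasp_force: 30.6
```

Call:
{"method": "step_arm", "body": {"increments": [{"translation": [0.2,1,0],"turn": [0,0,0]},{"translation": [0.4,2,0],"turn": [0,0,0]},{"translation": [0.4,2,0],"turn": [0,0,0]},{"translation": [0.4,2,0],"turn": [0,0,0]}]}}

```text
time: 27.1
eef_pos: [613.2, -26.3, 95.3]
ee_rot: [0.755, 0.656, -0.002, -0.003]
force: [-13.5, 5.5, 13.5]
opening: 13.2
grasp_force: 31.5
```

```bash
python3 - <<'E'
from h import *
f=grab('scene'); w=grab('wrist'); s=sense(); print(s['time'],s['eef_pos'],s['force'],s['dq'].round(3))
save('end',np.hstack([cv2.resize(cv2.convertScaleAbs(f['pixels'][170:290,240:400],alpha=1.5),(480,360)),cv2.resize(cv2.convertScaleAbs(w['pixels'][100:340,220:420],alpha=1.5),(300,360))]))
E
```

```text
27.2 [613.17249884 -26.28683267  95.31381484] [-13.10004474   5.29669098  13.85130003] [ 0.001 -0.001 -0.     0.    -0.001  0.001]
```

View pics/end.png

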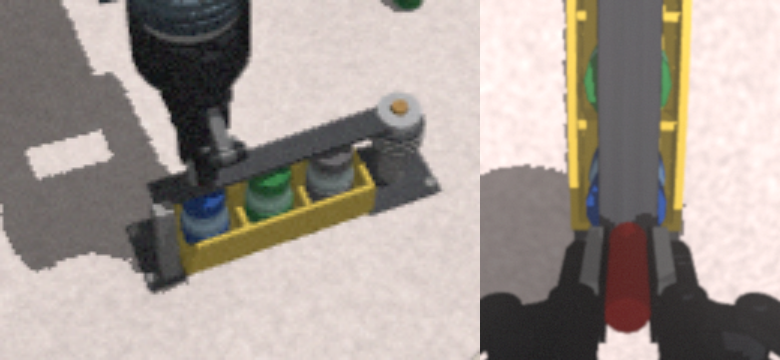

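The keeper bar lies along the row over the three upright jars, its end against the stop post and the peg gripped. The 13 N reaction, above the 5 N spring, confirms the stop, and everything is still. Handing in.

```bash
python3 -c "
from plant import job
print(job.close_job())"
```

```text
the job is handed in; nothing more can be done
None
```

I handed the job in with green upright in cell 2, blue upright in cell 3, and the keeper held on its stop by the gripped peg; `close_job()` returned no verdict, so a pass isn't confirmed.

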